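# Open the bayonet filter housing and hang its cover in the stand

## Task

Open the filter housing on the bench for a filter change: take its round cover by the handle, twist it about a quarter turn counter-clockwise (seen from above) until its two ears are clear of the claws, and lift it straight off. Then hang it in the forked cover stand by lowering its handle bar into both forks until both ends rest evenly on the bottoms of the slots, and let go. Do not drop the cover or let it touch the bench, and leave the bottle, the beaker and the dish where they are.

Things in the scene. Friction and masses are not known exactly. Their poses are not given: they have to be found in the camera images.
- housing: Fixed steel pot, 96 mm across, 90 mm tall, with a 138 mm flange at the top on which the cover lies; origin at the centre of its underside. Two hook claws on the flange (tops 108 mm up, 52 to 69 mm from the axis) span 72 to 143 and 252 to 323 degrees about its z axis from its x axis; each is closed by a stop at its clockwise end (from above), open at the other. 70 mm bore, white filter inside.
- cover: Loose round aluminium cover, 0.4 kg, 96 x 8 mm; origin at the centre of its bearing face, 90 mm above the bench when closed. x along the handle bar, z up. Ears 16 mm wide reach 60 mm out at +y and -y. A 64 mm plug, 8 mm deep, sits in the bore. Locked: x along housing x (within 0.15 rad). Turned counter-clockwise 1.2 to 2.5 rad from housing x it lifts off; turns easily. Same after half a turn.
- cover_grip (a point): Centre of the cover's handle: a black flat-sided grip block 46 mm long (along the bar, cover x), 16 mm wide (cover y) and 26 mm high, in the middle of the bar, 52 mm above the bearing face. Two upright posts carry the bar 38 mm to either side of it. The lowest point of the cover is 60 mm below this point.
- bar_end_a (a point): Point on the axis of the handle bar 70 mm from its middle, towards cover +x, where it rests in a fork. The steel bar is round, 12 mm thick and 176 mm long over two end caps 18 mm thick whose inner faces are 82 mm from the middle.
- bar_end_b (a point): The same point of the bar on the other side, 70 mm from its middle towards cover -x.
- stand: Fixed cover stand: 190 x 110 mm tray base with two upright aluminium forks, 8 mm thick, at x = +70 and -70 mm; origin at the centre of its underside. Each has an open 16 mm wide slot with a flared mouth; slot bottom 94 mm, prong tips about 134 mm above the bench. The bar lies along stand x, either way round, the cover hanging below it between the forks.
- stand_seat (a point): Midway between the two forks, 100 mm above the bench: where the middle of the bar's axis (cover_grip) lies when the bar rests on both slot bottoms.
- iodine_bottle: Bystander: brown dropper bottle (the nearer to the robot of two alike), 29 mm across, 92 mm tall; origin at its underside.
- beaker: Bystander: clear empty beaker, 60 mm across, 79 mm tall; origin at its underside.
- petri_c: Bystander: petri dish, 60 mm across, 14 mm tall; origin at its underside.

How it is judged:
By the outcome, as a careful person would: the job done as asked, in the order asked, and still so for the second after the job is handed in, with the robot touching nothing.
It also fails if it takes over 45 s, if anything falls off the work surface, if the arm or the gripper's body presses on something with over 40 N, if the wrist force passes 120 N, or if a joint passes its speed limit or range.

## Robot

A 7-joint arm with a two-finger parallel gripper is mounted at the origin on a cart in front of the work surface, level with it; the furniture and walls round the work are solid. World frame = base frame: x ahead of the robot, y to its left, z up, the work surface at z = 0. Lengths are in m, angles in rad, forces in N, time in s.
With the tool pointing down it reaches from about 0.35 to 0.775 m from the base axis. Payload 3.1 kg.
Tool frame: the origin (TCP) lies where the fingers leave the gripper's body, on its centre line; the fingertips stand 73 mm ahead of it and the grasp point (between the pads) lies 54 mm ahead of it (env.tip_reach is the distance from the TCP to the fingertips, in m); y points along the fingers, x is the direction in which the jaws open and shut, and the axes are right-handed (so a half turn about y gives the same grasp; the last joint's range is limited). The gripper opens to 85 mm and grips with 20 to 120 N. Pads are 22 mm wide; open, the fingers measure 114 mm over their backs; the gripper's body (76 mm by 85 mm) begins 54 mm behind the grasp point. The pads swing forward as they close: fully open they stand 13 mm farther back than shut.
Start: joints at [-1.18, 0.311, 0.014, 1.512, -0.004, 1.319, -0.027], TCP at [0.231, 0.499, 0.304] pointing down, gripper open.
Joint ranges: [-2.7, 2.7], [-0.3, 1.91], [-1.27, 1.3], [0.12, 2.57], [-1.44, 4.58], [0.2, 2.03], [-3.05, 3.05]. Speed limits (rad/s): [2.79, 2.79, 3.14, 3.14, 3.14, 3.14, 3.14].

## Interface

Orientations are given as a unit quaternion [x, y, z, w].
In Python, from rig import status, eyes, env gives the robot as it stands.
- The arm moves only by the shell command python3 -m creep 'ROWS' [FORCE]. ROWS is JSON, a list of rows, each a list of 3 entries, a list of its own where there are three numbers: the turn, a rotation vector about the tool's x, y, z in degrees, then the shift along the tool's x, y, z in cm, then the closure in counts, from 0 (fully open) to 255 (shut). A call has 1 to 20 rows; each row is the pose to reach, as a shift and turn from the pose commanded when the call began, along the tool's axes at that moment; what a row does not reach only later rows make up. A row lasts 1/10 s, in which the tool goes at most 50 mm and 8.59 degrees, less where a joint would pass 70% of its speed; a pose out of reach is approached as far as the arm can. A call with a gripper value outside its range is refused whole. The fingers move at their own pace and stop on an object; FORCE is the grip in N (left out, the last holds). Time passes only in rows, so rows that repeat a pose let the fingers close. It gives the time, the measured TCP pose, the force and the opening at its end, in the units of the state.
- status.observe(): the state, without advancing time (a new reading comes with each control period).
- eyes.capture(name): name is "scene" or "side" or "wrist"; returns a dict with "color" (400x640x3 uint8, red, green, blue), "range_z" (400x640 float32, m along the optical axis (not along the pixel's ray), 0 where there is no reading), "camera_matrix" (3x3 intrinsics, pixels), "xyz" and "rotation" of the camera in the world; the wrist camera has in their place "tool_from_camera" (4x4, takes a point from camera to tool coordinates, whose origin is the TCP and whose axes are the tool frame's). Camera axes: x right, y up, looking along -z (the intrinsics and any distortion apply to the point x, -y, -z); pixel columns grow to the right and rows downward; lengths in m; the calibration is good to about 2 mm. A picture is of the moment at which its call begins: read the wrist's pose just before it.
- env.finish_job(): hands the job in, once; it reports no verdict.
The state is a dict: "time_s": time; "qpos": joint angles; "joint_vel": joint speeds; "joint_torque": joint torques, N m; "ee_pos": TCP position; "eef_rot": TCP orientation; "contact_force": force on the tool from outside, world axes, zero at the start; "ft_torque": the same for the moment, N m; "finger_gap": opening from 0.0 (shut) to 1.0 (fully open).
Only numpy, scipy, OpenCV 4.12 (cv2) and the standard library are available. Lean on these libraries where they do the work, as an engineer would, in place of code of your own. Each camera call takes 0.05 s, during which the arm holds its last target.

## Working session

There is one attempt and no reset: what is moved stays moved. The work goes in short steps, Python scripts to look and compute and a shell command to move; the robot and the scene stay as the last step left them, time stands still between calls to the robot, and variables do not carry over. Pictures are saved under pics/ and viewed, and the job is handed in when it is done.

```bash
ls; mkdir -p pics
cat > h.py <<'E'
import numpy as np, cv2
from rig import status, eyes, env
from scipy.spatial.transform import Rotation as R
def cam(name):
    s=status.observe(); c=eyes.capture(name)
    K=np.array(c["camera_matrix"])
    if name=="wrist":
        T=np.array(c["tool_from_camera"]); Rt=R.from_quat(s["eef_rot"]).as_matrix()
        Rc=Rt@T[:3,:3]; p=np.array(s["ee_pos"])+Rt@T[:3,3]
    else:
        p=np.array(c["xyz"]); r=np.array(c["rotation"]); Rc=r if r.shape==(3,3) else R.from_quat(r).as_matrix()
    return dict(img=c["color"],d=c["range_z"],K=K,p=p,R=Rc,raw=c)
def cloud(c):
    h,w=c["d"].shape; u,v=np.meshgrid(np.arange(w),np.arange(h)); K=c["K"]; d=c["d"]
    P=np.stack([(u-K[0,2])/K[0,0]*d,-(v-K[1,2])/K[1,1]*d,-d],-1)
    P=P@c["R"].T+c["p"]; P[d==0]=np.nan; return P
def ray(c,u,v,z):
    K=c["K"]; r=c["R"]@np.array([(u-K[0,2])/K[0,0],-(v-K[1,2])/K[1,1],-1]); t=(z-c["p"][2])/r[2]; return c["p"]+t*r
def save(img,n): cv2.imwrite("pics/"+n+".png",cv2.cvtColor(img,cv2.COLOR_RGB2BGR))
def proj(c,P):
    q=c["R"].T@(np.array(P)-c["p"]); K=c["K"]; return K[0,0]*q[0]/-q[2]+K[0,2], K[1,1]*-q[1]/-q[2]+K[1,2]
E
python3 - <<'E'
from h import *
import pickle
s=status.observe(); print(s)
for n in("scene","side","wrist"):
    c=cam(n); save(c["img"],n+"0"); pickle.dump(c,open(n+"0.pkl","wb")); print(n,c["p"],c["R"].round(3).tolist(),c["K"].tolist(),[k for k in c["raw"]])
    np.set_printoptions(precision=4,suppress=True)
E
```

```text
pics
{'time_s': 0.0, 'qpos': array([-1.17970807,  0.31176254,  0.01398347,  1.51309234, -0.00440621,
        1.31918569, -0.02723343]), 'joint_vel': array([ 7.48189460e-04, -9.87035971e-05,  9.32480856e-05,  1.31443564e-03,
        5.06868987e-04, -5.07114329e-04,  1.00364966e-03]), 'joint_torque': array([ 6.66236119e-04, -3.79915631e+01,  1.46364165e-01, -2.30583251e+01,
        1.20483449e-02,  1.34377283e-02, -2.16392340e-05]), 'ee_pos': array([0.23041187, 0.49878552, 0.30278636]), 'eef_rot': array([ 0.59617069,  0.38029668, -0.38170117, -0.59519674]), 'contact_force': array([-0.22329792,  0.98852424, -0.18354293]), 'ft_torque': array([ 0.0345353 , -0.00333864, -0.0132537 ]), 'finger_gap': 0.99717053879177}
scene [ 0.17685431 -0.71366246  0.48425141] [[0.874, 0.204, -0.441], [-0.486, 0.401, -0.777], [0.018, 0.893, 0.449]] [[381.12557885608146, 0.0, 325.4396805445064], [0.0, 381.12557885608146, 201.17359066614804], [0.0, 0.0, 1.0]] ['color', 'range_z', 'camera_matrix', 'xyz', 'rotation']
side [ 0.3596 -0.7994  0.8256] [[0.959, 0.201, -0.2], [-0.283, 0.654, -0.702], [-0.01, 0.73, 0.684]] [[420.98195946505945, 0.0, 315.1575332452318], [0.0, 420.98195946505945, 201.0109550729592], [0.0, 0.0, 1.0]] ['color', 'range_z', 'camera_matrix', 'xyz', 'rotation']
wrist [0.1619 0.5308 0.3732] [[0.42, -0.867, -0.268], [0.908, 0.4, 0.127], [-0.003, -0.296, 0.955]] [[332.0470648555503, 0.0, 319.75056004172797], [0.0, 332.0470648555503, 194.5478606613636], [0.0, 0.0, 1.0]] ['color', 'range_z', 'camera_matrix', 'tool_from_camera']
```

View pics/scene0.png

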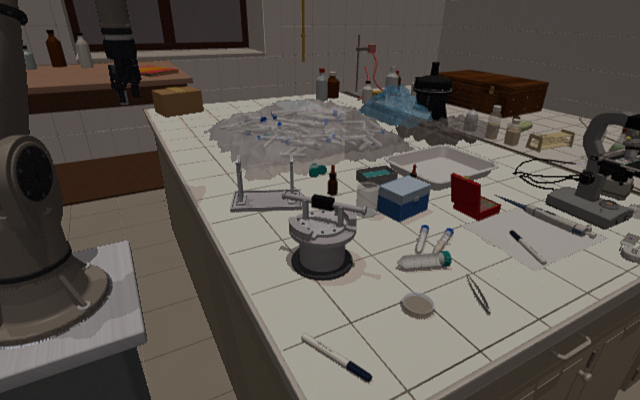

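View pics/side0.png

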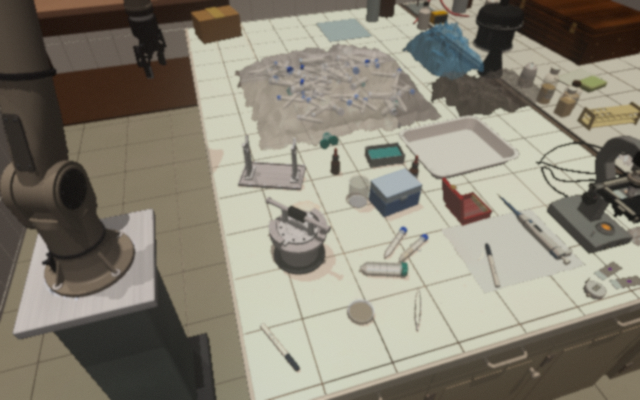

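View pics/wrist0.png

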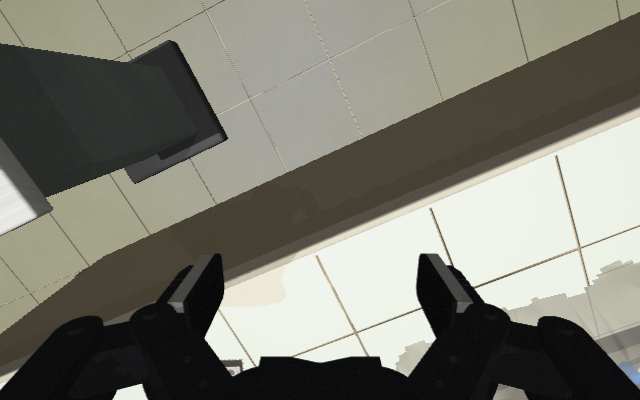

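The scene view shows the housing and cover at about (322,230), the stand at (265,190), the nearer bottle at (332,182) and the beaker at (368,198). The dish is at (418,303). In the side view the housing is at (300,235) and the stand at (272,168). The wrist sees only the bench edge. I'll zoom in and measure.

Run:
```python
from h import *
import pickle
for n,(x0,y0,x1,y1) in {"scene":(215,140,415,290),"side":(225,120,385,280)}.items():
    c=pickle.load(open(n+"0.pkl","rb"))
    save(cv2.resize(c["img"][y0:y1,x0:x1],None,fx=3.7,fy=3.7,interpolation=cv2.INTER_CUBIC),n+"0z")
    P=cloud(c)
    v=P[y0:y1,x0:x1].reshape(-1,3); 
    # height-map bands
    print(n,"nan",np.isnan(v[:,0]).mean())
    for lo,hi in((.004,.03),(.06,.085),(.085,.094),(.094,.104),(.104,.115),(.12,.132),(.132,.145),(.145,.17)):
        m=(v[:,2]>lo)&(v[:,2]<hi)&(v[:,0]<.75)
        if m.sum(): print(lo,hi,m.sum(),v[m].min(0),v[m].max(0),np.median(v[m],0))
```

```text
scene nan 0.0041333333333333335
0.004 0.03 3374 [ 0.39596825 -0.24648281  0.00400298] [0.74995877 0.72364881 0.02999604] [0.51104574 0.14975261 0.01001785]
0.06 0.085 1479 [ 0.42782224 -0.19605415  0.06001966] [0.7499676  0.57960061 0.08497918] [0.62024812 0.36623446 0.07165469]
0.085 0.094 936 [ 0.42744642 -0.19608984  0.08500953] [0.74899161 0.47484947 0.09395186] [ 0.51923981 -0.16220792  0.09024937]
0.094 0.104 1067 [ 0.42907675 -0.17566402  0.09403742] [0.70127718 0.44491079 0.10395114] [ 0.50009016 -0.1349362   0.09897398]
0.104 0.115 394 [ 0.42737173 -0.17036491  0.10400243] [0.570711   0.23177546 0.1149798 ] [ 0.45313729 -0.13637615  0.10835353]
0.12 0.132 129 [ 0.42600639 -0.16315872  0.12001951] [0.57798686 0.23962092 0.13198755] [ 0.4968329 -0.1007065  0.1273663]
0.132 0.145 368 [ 0.43067722 -0.19963335  0.13200888] [0.57955498 0.23880998 0.14499715] [ 0.50123867 -0.1329555   0.14025352]
0.145 0.17 395 [ 0.44360425 -0.19911324  0.14501108] [ 0.56306392 -0.05747581  0.15678927] [ 0.50337512 -0.13323071  0.14836937]
side nan 0.003984375
0.004 0.03 2955 [ 0.39973757 -0.257111
[... 271 characters left out ...]
953 0.2381587  0.09399374] [ 0.50527822 -0.1716223   0.08855644]
0.094 0.104 820 [ 0.43303348 -0.17705148  0.09401936] [0.58400136 0.23593373 0.10398255] [ 0.49761314 -0.139063    0.09777669]
0.104 0.115 365 [ 0.43175644 -0.1709497   0.10402513] [0.57800682 0.22967499 0.11492452] [ 0.46186268 -0.1197342   0.10661293]
0.12 0.132 111 [ 0.43078045 -0.16471521  0.12004912] [0.58322201 0.23915341 0.13191938] [ 0.50840647 -0.10038043  0.12695566]
0.132 0.145 246 [ 0.43165979 -0.19983755  0.13210755] [0.57951552 0.19676246 0.144969  ] [ 0.5049137  -0.13542127  0.14174143]
0.145 0.17 251 [ 0.44748755 -0.20004199  0.14500534] [ 0.56676699 -0.05595929  0.15632014] [ 0.51041784 -0.134781    0.14848061]
```

View pics/scene0z.png

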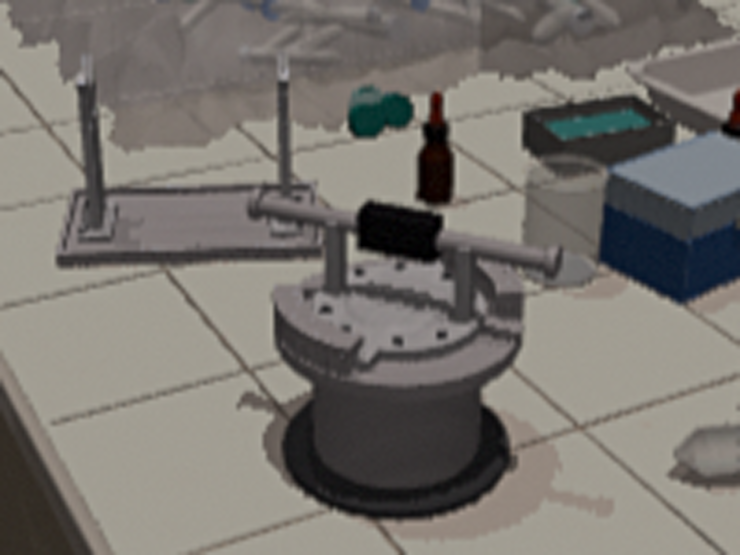

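Run:
```python
from h import *
import pickle
for n in("scene","side"):
    c=pickle.load(open(n+"0.pkl","rb")); P=cloud(c); v=P.reshape(-1,3)
    box=(abs(v[:,0]-.5)<.1)&(abs(v[:,1]+.13)<.12)
    m=box&(v[:,2]>.134)&(v[:,2]<.17)
    q=v[m]; mu=q[:,:2].mean(0); 
    r=cv2.minAreaRect(q[:,:2].astype(np.float32)*1000); print(n,"bar rect",r)
    u,s_,vt=np.linalg.svd(q[:,:2]-mu); d=vt[0]; t=(q[:,:2]-mu)@d
    print(" dir deg",np.degrees(np.arctan2(d[1],d[0])),"mid",mu+d*(t.min()+t.max())/2,"len",np.ptp(t))
    m=box&(v[:,2]>.155); print(" top",m.sum(),v[m].mean(0) if m.any() else 0)
    # black grip
    col=c["img"].reshape(-1,3); m=box&(v[:,2]>.125)&(col.max(1)<45); print(" black",m.sum(),v[m].min(0),v[m].max(0),cv2.minAreaRect(v[m][:,:2].astype(np.float32)*1000))
    # stand forks
    st=(v[:,0]>.38)&(v[:,0]<.62)&(v[:,1]>.1)&(v[:,1]<.3)
    m=st&(v[:,2]>.04)&(v[:,2]<.15); 
    q=v[m]
    k=cv2.kmeans(q[:,:2].astype(np.float32),2,None,(3,50,1e-6),5,cv2.KMEANS_PP_CENTERS)
    for i in(0,1):
        w=q[k[1][:,0]==i]; print(" fork",len(w),w.mean(0),w.min(0),w.max(0), cv2.minAreaRect(w[:,:2].astype(np.float32)*1000))
    m=st&(v[:,2]>.003)&(v[:,2]<.03); print(" base",cv2.minAreaRect(v[m][:,:2].astype(np.float32)*1000), v[m][:,2].max(), np.percentile(v[st&(v[:,2]<.03)][:,2],[2,50]))
```

```text
scene bar rect ((502.53814697265625, -127.8859634399414), (16.634214401245117, 176.2703857421875), 39.49317932128906)
 dir deg -50.573564886228255 mid [ 0.50081019 -0.12930457] len 0.17626345019003403
 top 51 [ 0.50433142 -0.1270211   0.1556648 ]
 black 277 [ 0.48476021 -0.14895695  0.1319308 ] [ 0.52173472 -0.11007752  0.15678927] ((502.56976318359375, -128.2840576171875), (16.16696548461914, 46.049495697021484), 38.96012878417969)
 fork 181 [0.43655835 0.21021429 0.09092019] [0.42600639 0.19549247 0.04074823] [0.45180987 0.24002786 0.13423282] ((438.7523193359375, 218.5367889404297), (49.776161193847656, 8.467170715332031), 66.94522094726562)
 fork 123 [0.56218451 0.15177539 0.0919634 ] [0.55536558 0.13984053 0.04020596] [0.57955498 0.18652054 0.13447714] ((567.2705078125, 163.8042755126953), (50.16492462158203, 7.894423484802246), 67.7539291381836)
 base ((515.1962890625, 219.40914916992188), (173.1676483154297, 189.4826202392578), 66.62531280517578) 0.029859812954339926 [-0.00117254  0.00344194]
side bar rect ((506.87066650390625, -127.91244506835938), (18.804962158203125, 177.21075439453125), 39.940635681152344)
 dir deg -50.607390943831206 mid [ 0.50492247 -0.1295106 ] len 0.17731971236732488
 top 8 [ 0.5069358  -0.13265373  0.15563511]Traceback (most recent call last):
  File "<stdin>", line 13, in <module>
    return umr_minimum(a, axis, None, out, keepdims, initial, where)
ValueError: zero-size array to reduction operation minimum which has no identity
```

Run:
```python
from h import *
import pickle
np.set_printoptions(precision=4,suppress=True)
s=status.observe(); Rt=R.from_quat(s["eef_rot"]).as_matrix(); print("tool axes (cols)\n",Rt)
for n in("scene","side"):
    c=pickle.load(open(n+"0.pkl","rb")); P=cloud(c); v=P.reshape(-1,3); col=c["img"].reshape(-1,3).astype(int)
    box=(abs(v[:,0]-.5)<.1)&(abs(v[:,1]+.13)<.12)
    m=box&(v[:,2]>.128)&(col.max(1)<75); print(n," black",m.sum(),cv2.minAreaRect(v[m][:,:2].astype(np.float32)*1000))
    # flange: z 85-93
    m=box&(v[:,2]>.087)&(v[:,2]<.093); print(" flange circ",cv2.minEnclosingCircle(v[m][:,:2].astype(np.float32)*1000))
    m=box&(v[:,2]>.1035)&(v[:,2]<.112);
    st=(v[:,0]>.38)&(v[:,0]<.62)&(v[:,1]>.1)&(v[:,1]<.3)
    m=st&(v[:,2]>.04)&(v[:,2]<.15); q=v[m]
    k=cv2.kmeans(q[:,:2].astype(np.float32),2,None,(3,50,1e-6),5,cv2.KMEANS_PP_CENTERS)
    for i in(0,1):
        w=q[k[1][:,0]==i]; print(" fork",len(w),w.max(0)[2], cv2.minAreaRect(w[:,:2].astype(np.float32)*1000))
    # clusters of other tall things z>.03
    H=np.zeros((400,400),np.uint8); m=(v[:,2]>.03)&(v[:,2]<.3)&(v[:,0]>.35)&(v[:,0]<1.0)&(v[:,1]>-.3)&(v[:,1]<.45)
    ij=((v[m][:,:2]-[.35,-.3])/.003).astype(int); H[ij[:,1],ij[:,0]]=255
    H=cv2.morphologyEx(H,cv2.MORPH_CLOSE,np.ones((3,3)))
    N,L,S,C=cv2.connectedComponentsWithStats(H)
    for a in range(1,N):
        if S[a][4]>8:
            zz=v[m][L[ij[:,1],ij[:,0]]==a]; print("  obj",zz.min(0),zz.max(0))
```

```text
tool axes (cols)
 [[ 0.4193 -0.0007 -0.9078]
 [ 0.9078 -0.0017  0.4193]
 [-0.0018 -1.     -0.0001]]
scene  black 488 ((502.81640625, -128.4871826171875), (16.290544509887695, 174.80918884277344), 38.50722885131836)
 flange circ ((504.06494140625, -125.92896270751953), 70.07754516601562)
 fork 181 0.1342328237512428 ((438.7523193359375, 218.5367889404297), (49.776161193847656, 8.467170715332031), 66.94522094726562)
 fork 123 0.134477135883587 ((567.2705078125, 163.8042755126953), (50.16492462158203, 7.894423484802246), 67.7539291381836)
  obj [ 0.6419 -0.2682  0.03  ] [ 0.7345 -0.2234  0.0347]
  obj [ 0.4353 -0.1996  0.03  ] [ 0.5707 -0.0575  0.1568]
  obj [ 0.9053 -0.1638  0.0302] [ 0.9426 -0.0757  0.1183]
  obj [ 0.5067 -0.0778  0.089 ] [ 0.5427 -0.0561  0.0916]
  obj [ 0.6835 -0.0706  0.03  ] [0.8742 0.0412 0.0805]
  obj [ 0.9415 -0.0015  0.03  ] [0.9998 0.086  0.0433]
  obj [0.8939 0.0447 0.0513] [0.9103 0.0636 0.0915]
  obj [0.9335 0.111  0.0303] [1.     0.2583 0.0432]
  obj [0.8052 0.1322 0.03  ] [0.9241 0.2155 0.0366]
  obj [0.5554 0.1398 0.0354] [0.5646 0.1632 0.1345]
  obj [0
[... 964 characters left out ...]
5 -0.0789  0.1165]
  obj [ 0.6874 -0.0729  0.03  ] [0.8783 0.0409 0.0795]
  obj [ 0.9381 -0.004   0.0305] [0.9997 0.2566 0.0445]
  obj [0.8944 0.037  0.031 ] [0.9189 0.0642 0.0906]
  obj [0.8631 0.1304 0.0308] [0.9175 0.1382 0.034 ]
  obj [0.81   0.1375 0.0302] [0.8564 0.1514 0.0335]
  obj [0.5594 0.139  0.031 ] [0.5842 0.1867 0.1321]
  obj [0.6824 0.139  0.0303] [0.7113 0.1629 0.0919]
  obj [0.9197 0.1441 0.0307] [0.9214 0.1688 0.0334]
  obj [0.9045 0.1819 0.03  ] [0.9248 0.2047 0.0332]
  obj [0.4308 0.1937 0.0303] [0.4554 0.2392 0.1339]
  obj [0.8616 0.2031 0.0307] [0.8862 0.2069 0.034 ]
  obj [0.8234 0.2071 0.0313] [0.8419 0.213  0.0341]
  obj [0.5089 0.3099 0.03  ] [1.     0.45   0.1374]
```

```bash
python3 -m creep '[[[0,8,0],[-15,0,-17],0],[[0,16,0],[-30,0,-34],0],[[0,25.8,0],[-45.5,0,-51.2],0],[[0,25.8,0],[-45.5,0,-51.2],0],[[0,25.8,0],[-45.5,0,-51.2],0],[[0,25.8,0],[-45.5,0,-51.2],0],[[0,25.8,0],[-45.5,0,-51.2],0],[[0,25.8,0],[-45.5,0,-51.2],0],[[0,25.8,0],[-45.5,0,-51.2],0],[[0,25.8,0],[-45.5,0,-51.2],0],[[0,25.8,0],[-45.5,0,-51.2],0],[[0,25.8,0],[-45.5,0,-51.2],0],[[0,25.8,0],[-45.5,0,-51.2],0],[[0,25.8,0],[-45.5,0,-51.2],0],[[0,25.8,0],[-45.5,0,-51.2],0],[[0,25.8,0],[-45.5,0,-51.2],0],[[0,25.8,0],[-45.5,0,-51.2],0],[[0,25.8,0],[-45.5,0,-51.2],0]]' 60
python3 - <<'E'
from h import *
import pickle
c=cam("wrist"); pickle.dump(c,open("w1.pkl","wb")); save(c["img"],"w1")
s=status.observe(); print(s["ee_pos"],R.from_quat(s["eef_rot"]).as_matrix().round(4).tolist(),s["qpos"])
P=cloud(c); v=P.reshape(-1,3); box=(abs(v[:,0]-.5)<.12)&(abs(v[:,1]+.13)<.12)
m=box&(v[:,2]>.134)&(v[:,2]<.165); print(m.sum(),cv2.minAreaRect(v[m][:,:2].astype(np.float32)*1000), v[m][:,2].max())
E
```

```text
time_s: 1.95
ee_pos: [0.5046, -0.1265, 0.3038]
eef_rot: [-0.665, -0.24, 0.239, 0.666]
contact_force: [0.1, 0.2, 0.5]
finger_gap: 0.997
[ 0.50458364 -0.12668172  0.30386923] [[0.7707, -0.0001, -0.6371], [0.6371, 0.0012, 0.7707], [0.0007, -1.0, 0.001]] [-0.30845633  0.28399681  0.66492001  1.61070943 -0.181047    1.30970432
  1.07479975]
4478 ((504.6472473144531, -126.16648864746094), (17.173919677734375, 175.46238708496094), 39.2421875) 0.15803169429485758
```

View pics/w1.png

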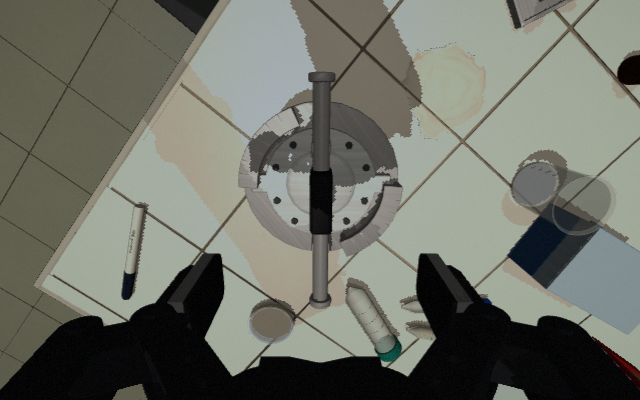

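Run:
```python
from h import *
import pickle
np.set_printoptions(precision=4,suppress=True)
c=pickle.load(open("w1.pkl","rb")); v=cloud(c).reshape(-1,3); col=c["img"].reshape(-1,3).astype(int)
box=(abs(v[:,0]-.5)<.12)&(abs(v[:,1]+.13)<.12)
m=box&(v[:,2]>.150)&(v[:,2]<.165); print("grip top",m.sum(),cv2.minAreaRect(v[m][:,:2].astype(np.float32)*1000))
m=box&(v[:,2]>.0865)&(v[:,2]<.0935); print("flange",m.sum(),cv2.minEnclosingCircle(v[m][:,:2].astype(np.float32)*1000))
q=v[m][:,:2]; r=np.hypot(*(q-[.5046,-.1265]).T); 
# claws top z~.108, r 52..69
m=box&(v[:,2]>.1055)&(v[:,2]<.1115); q=v[m][:,:2]-[.5046,-.1265]; rr=np.hypot(*q.T); q=q[(rr>.05)]; a=np.sort(np.degrees(np.arctan2(q[:,1],q[:,0]))%360)
print(np.histogram(a,bins=np.arange(0,361,10)))
```

```text
grip top 1564 ((504.64910888671875, -126.17101287841797), (15.975189208984375, 175.03819274902344), 38.94966506958008)
flange 5164 ((504.41986083984375, -126.18058013916016), 68.75968170166016)
(array([217, 223, 226, 237,  21,   0,   0,   0,   0,   0,   0,   0,   0,
         0,  50, 284, 271, 268, 266, 252, 244, 237,   3,   0,   0,   0,
         0,   0,   0,   0,   0,   0,  23, 205, 210, 209]), array([  0,  10,  20,  30,  40,  50,  60,  70,  80,  90, 100, 110, 120,
       130, 140, 150, 160, 170, 180, 190, 200, 210, 220, 230, 240, 250,
       260, 270, 280, 290, 300, 310, 320, 330, 340, 350, 360]))
```

Run:
```python
from h import *
import pickle
np.set_printoptions(precision=4,suppress=True)
c=pickle.load(open("w1.pkl","rb"))
save(cv2.resize(c["img"][60:320,220:420],None,fx=2.3*1.3,fy=2.3,interpolation=cv2.INTER_CUBIC)[:600],"w1z")
v=cloud(c); 
# polar height map around axis at r=.050-.060 and .058-.066
q=v.reshape(-1,3); d=q[:,:2]-[.5046,-.1262]; r=np.hypot(*d.T); a=np.degrees(np.arctan2(d[:,1],d[:,0]))%360
for lo,hi in((.044,.0475),(.0485,.0515),(.053,.059),(.061,.067)):
    print(lo,[int(round(1000*np.nanmedian(q[(r>lo)&(r<hi)&(a>=k)&(a<k+6)&(q[:,2]<.12)&(q[:,2]>.05),2]))) if ((r>lo)&(r<hi)&(a>=k)&(a<k+6)&(q[:,2]<.12)&(q[:,2]>.05)).any() else None for k in range(0,360,6)])
```

```text
0.044 [98, 98, 98, 98, 98, 98, 98, 98, 98, 98, 98, 98, 98, 98, 98, 98, 98, 98, 98, 98, None, None, 99, 98, 98, 98, 98, 98, 98, 98, 98, 98, 98, 98, 98, 98, 98, 98, 98, 98, 98, 98, 98, 99, 98, 99, 98, 98, 98, 98, None, None, None, 98, 98, 98, 98, 98, 98, 98]
0.0485 [90, 90, 90, 90, 90, 98, 98, 98, 91, 90, 90, 90, 90, 90, 90, 90, 90, 90, 90, 90, 90, None, 90, 90, 91, 91, 90, 90, 90, 90, 90, 90, 90, 90, 90, 98, 98, 99, 90, 90, 91, 90, 90, 90, 90, 90, 91, 90, 90, 90, None, None, None, 91, 91, 91, 90, 90, 90, 90]
0.053 [108, 108, 108, 108, 108, 108, 107, 98, 90, 90, 90, 90, 90, 90, 90, 90, 90, 90, 90, 90, 90, None, 90, 90, 91, 108, 108, 108, 108, 108, 108, 108, 108, 108, 108, 108, 108, 98, 90, 90, 90, 90, 90, 90, 90, 90, 90, 91, 91, 90, 90, None, 90, 90, 91, 108, 107, 108, 107, 108]
0.061 [108, 108, 108, 108, 108, 108, 104, 90, 90, 90, 90, 90, 90, 90, 90, 90, 90, 90, 90, 90, 90, None, 90, 90, 91, 108, 108, 108, 108, 108, 108, 108, 108, 108, 108, 108, 108, 90, 90, 90, 90, 90, 90, 90, 90, 91, 90, 90, 90, 90, 90, None, 90, 90, 91, 108, 108, 108, 108, 108]
```

View pics/w1z.png

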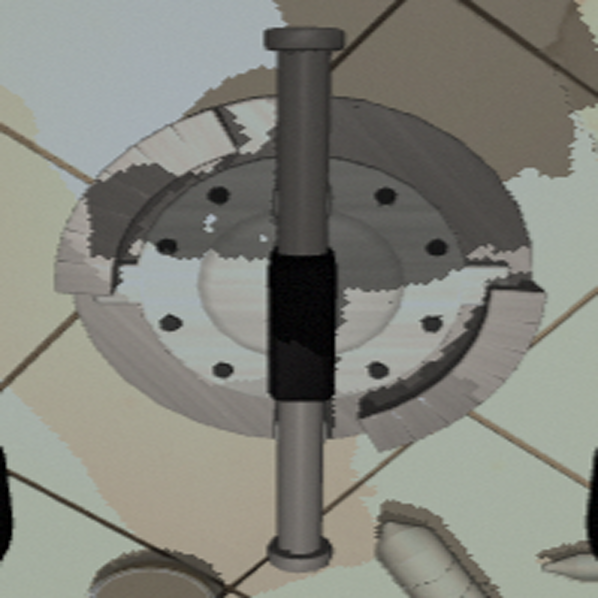

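The wrist view shows the bar vertical at u≈320, running from (320,75) to (320,303), with the grip block at (320,200). The ears (z=98) sit at 30–48° and 210–228° world. The claws (z=108) cover 328–41° and 148–221°. So the cover is already about 53° ccw of housing x, with its ears half under the open claw ends. Clear range from here is about +16° to +90°, so I'll twist +55°. The tool is centred, so I'm descending.

```bash
python3 -m creep '[[[0,0,0],[0,3.5,0],0],[[0,0,0],[0,6,0],0],[[0,0,0],[0,8,0],0],[[0,0,0],[0,9.3,0],0],[[0,0,0],[0,10.2,0],0],[[0,0,0],[0,10.8,0],0],[[0,0,0],[0,10.8,0],0],[[0,0,0],[0,10.8,0],100],[[0,0,0],[0,10.8,0],160],[[0,0,0],[0,10.8,0],200],[[0,0,0],[0,10.8,0],255],[[0,0,0],[0,10.8,0],255],[[0,0,0],[0,10.8,0],255],[[0,0,0],[0,10.8,0],255],[[0,0,0],[0,10.8,0],255],[[0,0,0],[0,10.8,0],255]]' 80
python3 - <<'E'
from h import *
c=cam("wrist"); save(c["img"],"w2"); s=status.observe(); print(s["ee_pos"],s["contact_force"],s["ft_torque"],s["finger_gap"],s["qpos"])
E
```

```text
time_s: 3.6
ee_pos: [0.5053, -0.1283, 0.1965]
eef_rot: [0.666, 0.239, -0.238, -0.666]
contact_force: [1.7, 1.6, 4.9]
finger_gap: 0.176
[ 0.50525903 -0.12830905  0.1964805 ] [0.14739915 1.33277963 4.99885582] [ 0.29766649 -0.10589547  0.0250419 ] 0.17488683452562917 [-0.27232988  0.38459167  0.63421005  1.76853155 -0.25692637  1.07058653
  1.1391567 ]
```

View pics/w2.png

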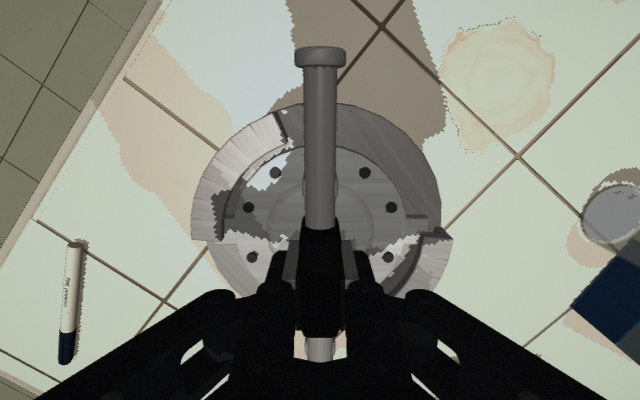

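The view shows both pads closed on the grip block at (320,270). The opening is about 15 mm, which matches the 16 mm block. Now I'm twisting ccw.

```bash
python3 -m creep '[[[0,-3,0],[0,0,0],255],[[0,-8,0],[0,0,0],255],[[0,-13,0],[0,0,0],255],[[0,-18,0],[0,0,0],255],[[0,-23,0],[0,0,0],255],[[0,-28,0],[0,0,0],255],[[0,-33,0],[0,0,0],255],[[0,-38,0],[0,0,0],255],[[0,-43,0],[0,0,0],255],[[0,-48,0],[0,0,0],255],[[0,-53,0],[0,0,0],255],[[0,-55,0],[0,0,0],255],[[0,-55,0],[0,0,0],255],[[0,-55,0],[0,0,0],255]]'
python3 - <<'E'
from h import *
s=status.observe(); c=cam("wrist"); save(c["img"],"w3"); print(s["ee_pos"],s["contact_force"],s["ft_torque"],s["finger_gap"],s["qpos"])
Rt=R.from_quat(s["eef_rot"]).as_matrix(); print("toolx deg",np.degrees(np.arctan2(Rt[1,0],Rt[0,0])))
q=cloud(c).reshape(-1,3); d=q[:,:2]-[.5046,-.1270]; r=np.hypot(*d.T); a=np.degrees(np.arctan2(d[:,1],d[:,0]))%360
print([(k,int(round(1000*np.nanmedian(q[m,2])))) for k in range(0,360,6) if (m:=(r>.0535)&(r<.058)&(a>=k)&(a<k+6)&(q[:,2]<.12)&(q[:,2]>.05)).sum()>3])
E
```

```text
time_s: 5.05
ee_pos: [0.5049, -0.1284, 0.1965]
eef_rot: [0.481, 0.519, -0.519, -0.48]
contact_force: [1.0, 1.0, 5.6]
finger_gap: 0.173
[ 0.50493184 -0.12835105  0.19645736] [0.97726474 0.95970737 5.619294  ] [0.32572128 0.03210738 0.01757615] 0.17281047277732 [-0.12238591  0.35599083  0.43345438  1.76346513 -0.16949064  1.05811342
  2.01835445]
toolx deg 94.41264639355032
[(12, 109), (42, 90), (48, 90), (54, 90), (60, 90), (66, 90), (72, 90), (78, 90), (84, 98), (90, 98), (96, 98), (102, 92), (108, 90), (114, 90), (120, 90), (126, 90), (132, 90), (138, 90), (144, 108), (150, 108), (156, 108), (162, 108), (168, 108), (174, 108), (192, 108), (198, 108), (204, 108), (210, 108), (216, 108), (222, 90), (228, 90), (234, 90), (240, 90), (246, 90), (252, 90), (258, 90), (264, 98), (270, 98), (276, 98), (282, 90), (288, 90), (294, 90), (300, 90), (306, 90), (312, 90), (318, 90), (348, 108)]
```

View pics/w3.png

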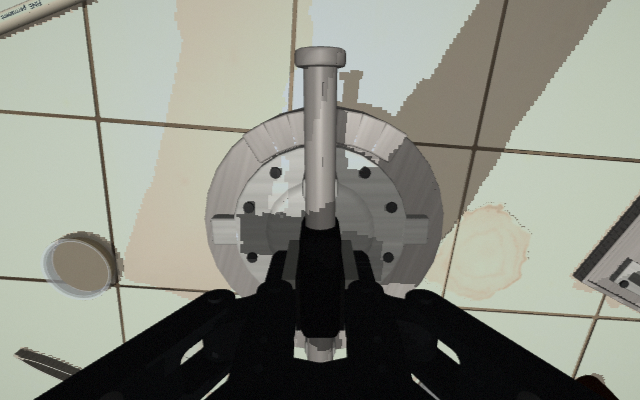

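The ears are visible at (222,228) and (417,228), now 84–102° and 264–282° world, and clear of both claws. Lifting.

```bash
python3 -m creep '[[[0,0,0],[0,-0.3,0],255],[[0,0,0],[0,-0.8,0],255],[[0,0,0],[0,-1.4,0],255],[[0,0,0],[0,-2.2,0],255],[[0,0,0],[0,-3.5,0],255],[[0,0,0],[0,-5,0],255],[[0,0,0],[0,-7,0],255],[[0,0,0],[0,-9,0],255],[[0,0,0],[0,-10.2,0],255],[[0,0,0],[0,-11,0],255],[[0,0,0],[0,-11,0],255],[[0,0,0],[0,-11,0],255]]'
python3 - <<'E'
from h import *
import pickle
s=status.observe(); c=cam("scene"); save(c["img"][80:330,180:500].repeat(2,0).repeat(2,1),"s4"); c=cam("wrist"); save(c["img"],"w4"); print(s["ee_pos"],s["contact_force"],s["ft_torque"],s["finger_gap"])
Rt=R.from_quat(s["eef_rot"]).as_matrix(); print("toolx deg",np.degrees(np.arctan2(Rt[1,0],Rt[0,0])),Rt.round(4))
E
```

```text
time_s: 6.3
ee_pos: [0.5041, -0.1284, 0.3052]
eef_rot: [-0.48, -0.518, 0.519, 0.481]
contact_force: [-0.2, 0.1, -6.1]
finger_gap: 0.171
[ 0.50414623 -0.12838967  0.30520306] [-0.18495827  0.07138783 -6.13758151] [0.00211701 0.02962731 0.0392305 ] 0.17149902715033294
toolx deg 94.4017032088512 [[-7.670e-02 -1.700e-03 -9.970e-01]
 [ 9.971e-01  2.000e-04 -7.670e-02]
 [ 4.000e-04 -1.000e+00  1.600e-03]]
```

View pics/s4.png

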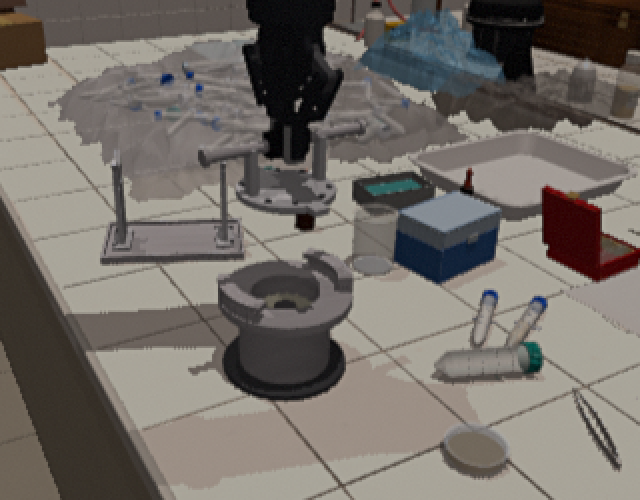

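View pics/w4.png

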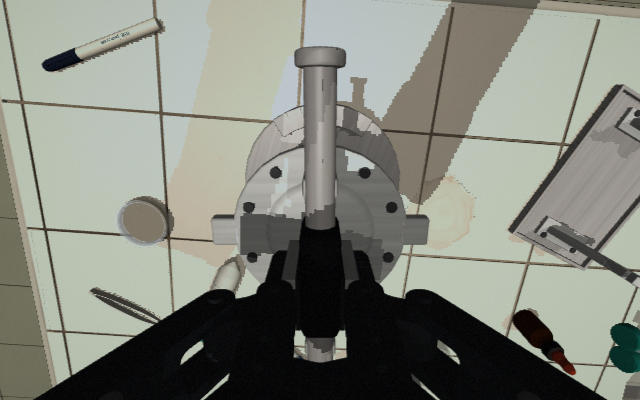

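The cover is free of the housing, hanging level in the gripper. In the scene crop the bar runs from (205,157) to (360,130). The stand is ahead. Carrying the cover over it now.

```bash
python3 -m creep '[[[0,0,0],[0.8,0,-0.1],255],[[0,2,0],[2.4,0,-0.2],255],[[0,5,0],[4.8,0,-0.4],255],[[0,8,0],[7.8,0,-0.6],255],[[0,11,0],[10.8,0,-0.9],255],[[0,14,0],[13.8,0,-1.1],255],[[0,17,0],[16.8,0,-1.3],255],[[0,20,0],[19.8,0,-1.6],255],[[0,23,0],[22.8,0,-1.8],255],[[0,25,0],[25.6,0,-2],255],[[0,26.5,0],[28,0,-2.2],255],[[0,27.4,0],[30,0,-2.4],255],[[0,27.4,0],[31.2,0,-2.5],255],[[0,27.4,0],[31.8,0,-2.5],255],[[0,27.4,0],[31.8,0,-2.5],255],[[0,27.4,0],[31.8,0,-2.5],255],[[0,27.4,0],[31.8,0,-2.5],255]]'
cat > m.py <<'E'
from h import *
import pickle,sys
t=sys.argv[1]; np.set_printoptions(precision=4,suppress=True)
s=status.observe(); tcp=np.array(s["ee_pos"]); Rt=R.from_quat(s["eef_rot"]).as_matrix()
print("t",s["time_s"],"tcp",tcp,"toolx",np.degrees(np.arctan2(Rt[1,0],Rt[0,0])),"gap",s["finger_gap"],"F",s["contact_force"],"tilt",Rt[2])
gz=tcp[2]-.054
for n in("wrist","scene","side"):
    c=cam(n); pickle.dump(c,open(n+t+".pkl","wb"))
    im=c["img"]; save(im if n=="wrist" else im[60:260,150:450].repeat(2,0).repeat(2,1),n+t)
    v=cloud(c).reshape(-1,3); d=v-tcp; along=-(d[:,:2]@Rt[:2,2]); perp=d[:,:2]@Rt[:2,0]   # along bar = -tool z
    b=(abs(perp)<.02)&(abs(d[:,2]+.054)<.011)&(abs(along)>.045)&(abs(along)<.1)
    for sg in(1,-1):
        w=b&(along*sg>0)
        if w.sum()>5:
            bb=w&(abs(along)<.08); print(n,"bar side",sg,w.sum(),"perp mid mm",1e3*(perp[bb].min()+perp[bb].max())/2,"maxalong",1e3*(along[w]*sg).max(),"ztop-gz",1e3*(np.percentile(d[bb,2],98)+.054))
    for x,y in((.441,.2178),(.5695,.1632)):
        f=(np.hypot(v[:,0]-x,v[:,1]-y)<.045)&(v[:,2]>.104)&(v[:,2]<.1345)
        if f.sum()>5: print(n,"fork prongs",f.sum(),cv2.minAreaRect(v[f][:,:2].astype(np.float32)*1000))
E
python3 m.py 5
```

```text
time_s: 8.1
ee_pos: [0.5055, 0.1888, 0.306]
eef_rot: [0.59, 0.389, -0.39, -0.59]
contact_force: [0.1, -0.0, -5.8]
finger_gap: 0.175
t 8.1 tcp [0.5055 0.1888 0.306 ] toolx 66.8573480989754 gap 0.17532244161253438 F [ 0.1341 -0.0371 -5.7523] tilt [-0.0007 -1.     -0.0006]
wrist bar side -1 4647 perp mid mm -0.2102939293560607 maxalong 89.83825592459374 ztop-gz 6.639339479463984
wrist fork prongs 470 ((440.2270812988281, 220.7884979248047), (53.69312286376953, 7.9008588790893555), 67.96590423583984)
scene bar side 1 85 perp mid mm -3.6953573160785367 maxalong 84.71941262665568 ztop-gz 6.2116442977441375
scene bar side -1 95 perp mid mm -3.577109559769511 maxalong 89.70079493676292 ztop-gz 5.732260164485872
scene fork prongs 72 ((438.6796569824219, 218.37173461914062), (52.11513900756836, 8.034404754638672), 67.36567687988281)
scene fork prongs 49 ((566.7640991210938, 162.19540405273438), (47.31639099121094, 5.862622261047363), 65.0243911743164)
side bar side 1 91 perp mid mm -3.401667020296512 maxalong 89.13109715656137 ztop-gz 4.995918758914156
side bar side -1 77 perp mid mm -3.643192655633814 maxalong 86.76429628298902 ztop-gz 4.904143452640522
side fork prongs 62 ((442.5336608886719, 214.766845703125), (50.829898834228516, 8.513060569763184), 64.61692810058594)
side fork prongs 58 ((572.5848388671875, 164.54669189453125), (54.352352142333984, 8.332273483276367), 67.36064910888672)
```

View pics/wrist5.png

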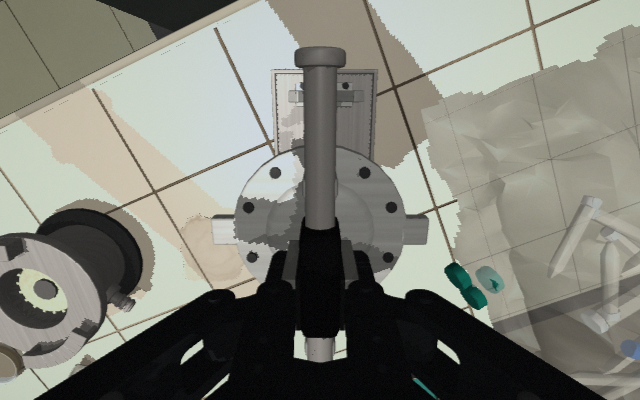

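View pics/scene5.png

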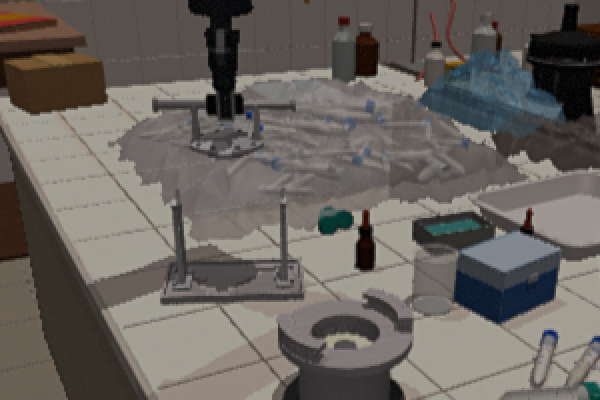

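The wrist view shows the bar at u≈320 with the stand's near fork at (325,93) below it. The scene crop shows the cover level above the stand. Fork-to-bar offset is about +3.5 mm along tool x in all views, with yaw within 0.5°. I'm lowering to just above the prongs with that correction, then measuring again.

```bash
python3 -m creep '[[[0,0,0],[0.1,0.5,0],255],[[0,0,0],[0.2,1.5,0],255],[[0,0,0],[0.3,3,0],255],[[0,0,0],[0.35,4.5,0],255],[[0,0,0],[0.35,6,0],255],[[0,0,0],[0.35,7.5,0],255],[[0,0,0],[0.35,8.6,0],255],[[0,0,0],[0.35,9.2,0],255],[[0,0,0],[0.35,9.4,0],255],[[0,0,0],[0.35,9.4,0],255],[[0,0,0],[0.35,9.4,0],255]]'
python3 m.py 6
python3 - <<'E'
from h import *
import pickle
for n,(a,b,d,e) in {"wrist":(40,150,240,400),"scene":(100,230,220,320),"side":(100,210,220,330)}.items():
    c=pickle.load(open(n+"6.pkl","rb")); k=c["img"][a:b,d:e]; f=int(640/(e-d)); k=cv2.resize(k,None,fx=4,fy=4,interpolation=cv2.INTER_CUBIC); save(k,n+"6z")
E
```

```text
time_s: 9.35
ee_pos: [0.507, 0.1939, 0.2126]
eef_rot: [0.59, 0.391, -0.39, -0.59]
contact_force: [-0.9, 0.5, -4.8]
finger_gap: 0.172
t 9.35 tcp [0.507  0.1939 0.2126] toolx 67.00695745460168 gap 0.1723742485708486 F [-0.8922  0.4709 -4.8347] tilt [ 0.0012 -1.     -0.0012]
wrist bar side -1 4635 perp mid mm -0.11227442444896935 maxalong 89.85295937363395 ztop-gz 6.639861165325951
wrist fork prongs 4015 ((459.5367431640625, 212.08624267578125), (61.97050476074219, 50.01300048828125), 66.95238494873047)
wrist fork prongs 425 ((568.7156372070312, 167.5050048828125), (30.452754974365234, 9.66033935546875), 68.45820617675781)
scene bar side 1 78 perp mid mm -3.703043762661923 maxalong 84.14718200232727 ztop-gz 7.2628434210488955
scene bar side -1 94 perp mid mm -5.255526262328675 maxalong 89.2544059482034 ztop-gz 6.6918458099875995
scene fork prongs 145 ((457.4275207519531, 209.1346893310547), (54.64149475097656, 49.02779006958008), 66.43732452392578)
scene fork prongs 109 ((548.8866577148438, 170.59420776367188), (47.52541732788086, 45.920040130615234), 66.37789154052734)
side bar side 1 73 perp mid mm -3.6363903909834727 maxalong 90.08508230313669 ztop-gz 4.849892441090499
side bar side -1 69 perp mid mm -3.8796149113005858 maxalong 85.36692195106286 ztop-gz 5.153221334108525
side fork prongs 122 ((459.2638244628906, 208.4862060546875), (51.032249450683594, 46.43603515625), 66.58977508544922)
side fork prongs 154 ((552.459716796875, 170.71392822265625), (57.21421432495117, 52.84627914428711), 71.0280532836914)
```

View pics/wrist6z.png

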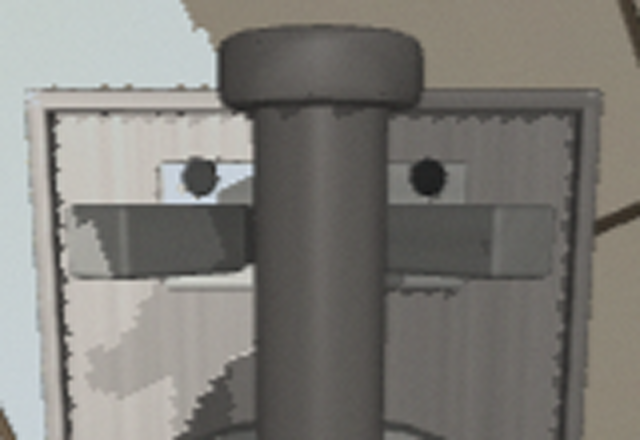

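View pics/scene6z.png

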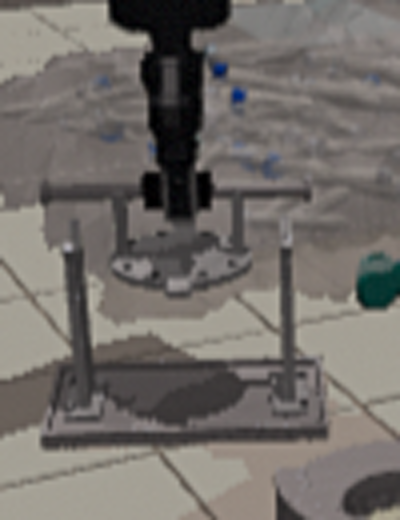

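View pics/side6z.png

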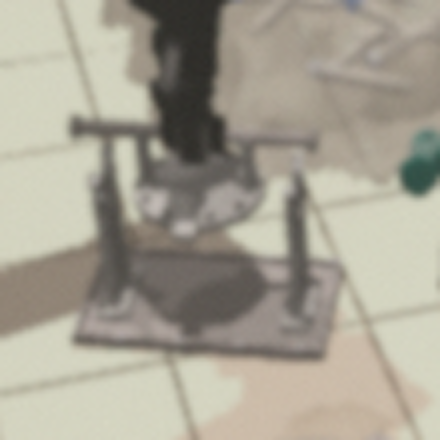

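The wrist zoom shows the near fork from x≈70 to 555, centre ≈312, and the bar centre at 320, so the fork sits about 0.8 mm toward tool -x. I'll check yaw using the tray edges before lowering.

Run:
```python
from h import *
import pickle
np.set_printoptions(precision=4,suppress=True)
tcp=np.array([.507,.1939,.2126]); th=np.radians(67.007); tx=np.array([np.cos(th),np.sin(th)]); al=np.array([tx[1],-tx[0]])
for n,t in(("wrist","6"),("wrist","5"),("scene","5"),("side","5"),("scene","0"),("side","0")):
    c=pickle.load(open(n+t+".pkl","rb")); v=cloud(c).reshape(-1,3); d=v[:,:2]-tcp[:2]; p=d@tx; a=d@al
    m=(v[:,2]>.0035)&(v[:,2]<.02)&(abs(a)<.1)&(abs(p)<.062)
    L=[];
    for k in np.arange(-.09,.09,.005):
        w=m&(a>=k)&(a<k+.005)
        if w.sum()>25 and np.ptp(p[w])>.104 and np.ptp(p[w])<.114: L.append((k+.0025,(p[w].min()+p[w].max())/2,np.ptp(p[w])))
    L=np.array(L)
    if len(L)>3:
        f=np.polyfit(L[:,0],L[:,1],1); print(n,t,len(L),"a range",L[0,0],L[-1,0],"yaw deg",np.degrees(f[0]),"perp mm at -70,0,70",[1e3*np.polyval(f,x) for x in(-.07,0,.07)],"w",L[:,2].mean())
    # fork prongs
    for sg in(-1,1):
        w=(abs(a-sg*.07)<.008)&(abs(p)<.04)&(v[:,2]>.05)&(v[:,2]<.1345)
        if w.sum()>10: print("   fork",sg,w.sum(),"perp range",1e3*p[w].min(),1e3*p[w].max(),"along",1e3*a[w].mean())
```

```text
wrist 6 16 a range -0.0875 -0.01249999999999993 yaw deg -0.057256209597755736 perp mm at -70,0,70 [np.float64(-1.3541948918225517), np.float64(-1.424146548051049), np.float64(-1.4940982042795459)] w 0.10945941104998827
   fork -1 1569 perp range -28.32472084878948 25.949229418618668 along -72.06145711332458
   fork 1 425 perp range -15.476619929046128 14.968828622224299 along 66.00362830509471
wrist 5 17 a range -0.0875 -0.007499999999999925 yaw deg 0.04598638180073415 perp mm at -70,0,70 [np.float64(-1.5132847474696471), np.float64(-1.4571017833245063), np.float64(-1.4009188191793656)] w 0.10918724201475363
   fork -1 470 perp range -28.125215183477053 25.567132341237762 along -72.1844106759064
scene 5 30 a range -0.0875 0.08750000000000016 yaw deg 0.27082743987425884 perp mm at -70,0,70 [np.float64(-3.455153143743046), np.float64(-3.1242750066043503), np.float64(-2.793396869465655)] w 0.11075446772614424
   fork -1 165 perp range -30.19156439102257 21.920632115642476 along -71.22400797110689
   fork 1 113 perp range -29.58525095227802 17.898040896424227 along 67.24111760802232
side
[... 497 characters left out ...]
p.float64(-3.5248032661362356), np.float64(-3.0072777005319797), np.float64(-2.489752134927724)] w 0.11002602663598543
   fork -1 163 perp range -28.866109096259915 20.904821056274034 along -71.20450555144149
   fork 1 111 perp range -29.250104163085716 20.935609438020364 along 67.22998008342559
side 0 19 a range -0.06749999999999998 0.08750000000000016 yaw deg -0.3317484166245633 perp mm at -70,0,70 [np.float64(-3.0366034228393333), np.float64(-3.4419105739256897), np.float64(-3.8472177250120465)] w 0.1098760966233635
   fork -1 173 perp range -28.043270803645303 20.69679993507366 along -66.57129336011683
   fork 1 140 perp range -30.097838875128932 23.17831234574689 along 72.84168267725187
```

```bash
python3 -m creep '[[[0,0,0],[-0.06,0,0],255],[[0,0,0],[-0.12,0.2,0],255],[[0,0,0],[-0.12,0.5,0],255],[[0,0,0],[-0.12,0.9,0],255],[[0,0,0],[-0.12,1.3,0],255],[[0,0,0],[-0.12,1.7,0],255],[[0,0,0],[-0.12,2,0],255],[[0,0,0],[-0.12,2,0],255],[[0,0,0],[-0.12,2,0],255]]'
python3 m.py 7
python3 - <<'E'
from h import *
import pickle
c=pickle.load(open("wrist7.pkl","rb")); save(cv2.resize(c["img"][40:150,240:400],None,fx=4,fy=4,interpolation=cv2.INTER_CUBIC),"wrist7z")
c=pickle.load(open("scene7.pkl","rb")); save(cv2.resize(c["img"][110:220,220:320],None,fx=5,fy=5,interpolation=cv2.INTER_CUBIC),"scene7z")
E
```

```text
time_s: 10.4
ee_pos: [0.5061, 0.1927, 0.1918]
eef_rot: [0.59, 0.39, -0.39, -0.59]
contact_force: [0.4, 0.1, -4.3]
finger_gap: 0.176
t 10.4 tcp [0.5061 0.1927 0.1918] toolx 67.00934721785617 gap 0.17552232430871464 F [ 0.4486  0.0762 -4.2874] tilt [-0.0001 -1.      0.    ]
wrist bar side -1 5308 perp mid mm -0.006669377190004003 maxalong 89.95692145542085 ztop-gz 6.658086744219527
wrist fork prongs 2172 ((451.9122619628906, 216.06895446777344), (54.201560974121094, 33.09053421020508), 66.96617889404297)
wrist fork prongs 310 ((559.6560668945312, 176.0823974609375), (24.80828094482422, 38.01124954223633), 31.81825828552246)
scene bar side 1 72 perp mid mm 1.4978305996324248 maxalong 84.13842576473756 ztop-gz 6.662632476867845
scene bar side -1 86 perp mid mm 1.8314772234039063 maxalong 89.99550730574019 ztop-gz 6.287271224287565
scene fork prongs 104 ((448.8185729980469, 216.73313903808594), (50.23463439941406, 41.59223175048828), 8.534807205200195)
scene fork prongs 82 ((554.9404296875, 161.84475708007812), (46.97311782836914, 42.22562789916992), 9.379669189453125)
side bar side 1 74 perp mid mm -7.01508977489136 maxalong 89.77559209216638 ztop-gz 5.431018861300735
side bar side -1 69 perp mid mm 4.2618973843665735 maxalong 86.63659414821804 ztop-gz 4.941622829732845
side fork prongs 97 ((451.56591796875, 213.7135467529297), (49.52950668334961, 42.55644989013672), 14.533885955810547)
side fork prongs 97 ((561.1255493164062, 160.5052947998047), (56.170082092285156, 47.20899200439453), 13.882072448730469)
```

View pics/wrist7z.png

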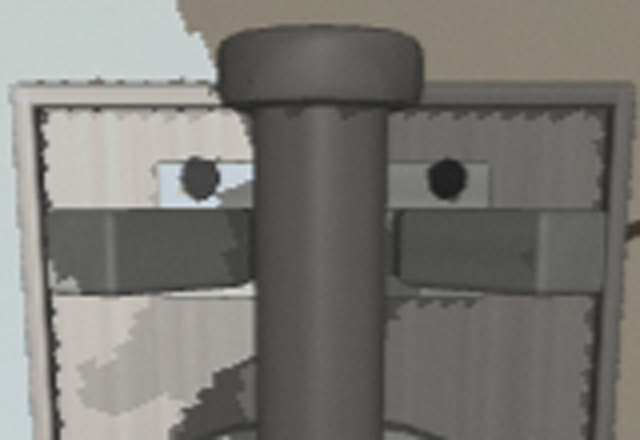

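View pics/scene7z.png

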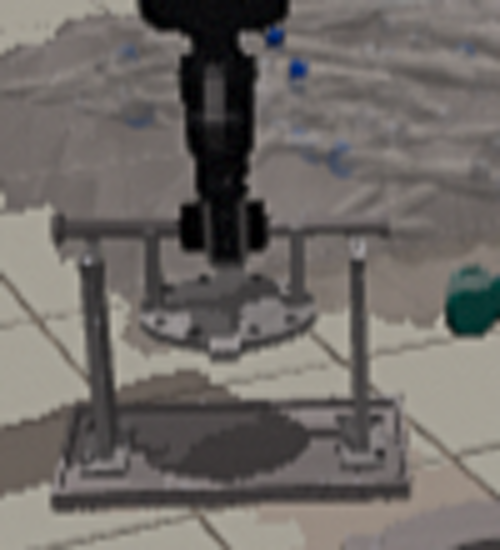

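The near fork now spans 48–605 in the zoom, centre ≈326, with the bar at 320, so 0.5 mm to correct. The scene crop shows the bar just above both prongs. Lowering into the slots.

```bash
python3 -m creep '[[[0,0,0],[0.04,0.1,0],255],[[0,0,0],[0.04,0.3,0],255],[[0,0,0],[0.04,0.6,0],255],[[0,0,0],[0.04,0.9,0],255],[[0,0,0],[0.04,1.2,0],255],[[0,0,0],[0.04,1.6,0],255],[[0,0,0],[0.04,2,0],255],[[0,0,0],[0.04,2.4,0],255],[[0,0,0],[0.04,2.8,0],255],[[0,0,0],[0.04,3.1,0],255],[[0,0,0],[0.04,3.3,0],255],[[0,0,0],[0.04,3.3,0],255],[[0,0,0],[0.04,3.3,0],255]]'
python3 m.py 8
python3 - <<'E'
from h import *
import pickle
c=pickle.load(open("wrist8.pkl","rb")); save(cv2.resize(c["img"][40:150,240:400],None,fx=4,fy=4,interpolation=cv2.INTER_CUBIC),"wrist8z")
c=pickle.load(open("scene8.pkl","rb")); save(cv2.resize(c["img"][110:220,220:320],None,fx=5,fy=5,interpolation=cv2.INTER_CUBIC),"scene8z")
E
```

```text
time_s: 11.85
ee_pos: [0.5063, 0.193, 0.159]
eef_rot: [0.59, 0.39, -0.39, -0.59]
contact_force: [0.6, -0.5, -5.2]
finger_gap: 0.178
t 11.85 tcp [0.5063 0.193  0.159 ] toolx 67.00554799687103 gap 0.17833596287027098 F [ 0.5977 -0.4786 -5.1994] tilt [ 0.0001 -1.     -0.0002]
wrist bar side -1 4908 perp mid mm -0.051723149977170486 maxalong 89.92568192775862 ztop-gz 6.927824109896688
wrist fork prongs 10087 ((452.21466064453125, 221.5157928466797), (63.00019073486328, 51.368953704833984), 2.8572323322296143)
wrist fork prongs 674 ((536.6751708984375, 179.86923217773438), (13.990110397338867, 15.802826881408691), 63.436378479003906)
scene bar side 1 63 perp mid mm -9.051225107890208 maxalong 83.71290142398794 ztop-gz 10.564763567240295
scene bar side -1 78 perp mid mm -2.5971844673426157 maxalong 90.20653452539399 ztop-gz 9.673573382022488
scene fork prongs 150 ((447.362060546875, 207.04437255859375), (46.71981430053711, 61.07256317138672), 42.18436050415039)
scene fork prongs 114 ((557.09912109375, 160.54783630371094), (55.25809097290039, 42.87495803833008), 5.965726375579834)
side bar side 1 77 perp mid mm 0.07143010769248247 maxalong 89.95466323132686 ztop-gz 9.353418934044274
side bar side -1 71 perp mid mm -0.006924899339484994 maxalong 85.24303805823587 ztop-gz 9.555057113176565
side fork prongs 113 ((452.3919372558594, 215.9503631591797), (51.742958068847656, 44.3123664855957), 10.188820838928223)
side fork prongs 119 ((564.8892211914062, 172.95211791992188), (50.127925872802734, 57.107601165771484), 38.613616943359375)
```

View pics/wrist8z.png

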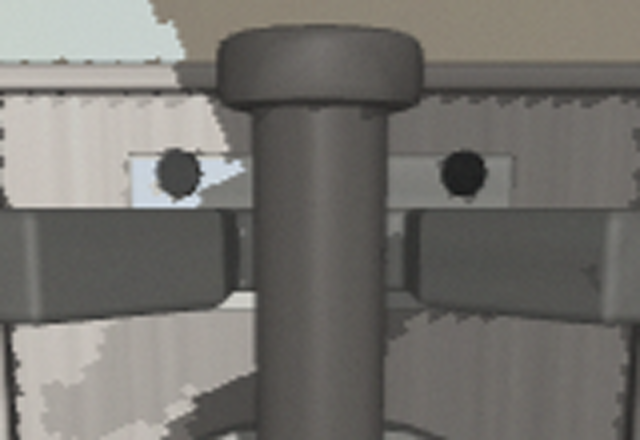

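View pics/scene8z.png

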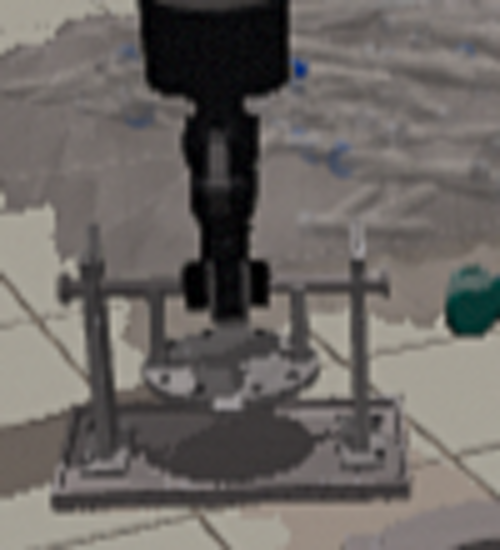

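The bar is inside both slots. In the zoom the near slot spans 237–405 and the bar is centred at 320. Wrist force is unchanged, so nothing is touching. About 5 mm is left, which I'll lower slowly.

```bash
python3 -m creep '[[[0,0,0],[0,0.1,0],255],[[0,0,0],[0,0.2,0],255],[[0,0,0],[0,0.3,0],255],[[0,0,0],[0,0.4,0],255],[[0,0,0],[0,0.45,0],255],[[0,0,0],[0,0.5,0],255],[[0,0,0],[0,0.5,0],255],[[0,0,0],[0,0.5,0],255]]'; python3 m.py 9 | grep -v fork
```

```text
time_s: 12.8
ee_pos: [0.5062, 0.193, 0.1544]
eef_rot: [-0.59, -0.39, 0.39, 0.59]
contact_force: [-2.4, -0.7, -0.0]
finger_gap: 0.176
t 12.8 tcp [0.5062 0.193  0.1544] toolx 67.00341735970581 gap 0.17571789863853243 F [-2.3594 -0.7143 -0.0124] tilt [ 0.0002 -1.      0.    ]
wrist bar side -1 5010 perp mid mm 0.07656076122618347 maxalong 90.01826996177239 ztop-gz 6.922220493307172
scene bar side 1 66 perp mid mm -8.230204453489984 maxalong 83.6011516728273 ztop-gz 6.358567264453469
scene bar side -1 77 perp mid mm -5.531281672941265 maxalong 88.64688877290058 ztop-gz 9.743410542996351
side bar side 1 71 perp mid mm -0.10959790103856441 maxalong 90.02916101346459 ztop-gz 7.963874557512248
side bar side -1 65 perp mid mm -0.47509193826432256 maxalong 85.43887821583091 ztop-gz 10.381742517495539
```

```bash
python3 -m creep '[[[0,0,0],[0,0.03,0],255],[[0,0,0],[0,0.06,0],255],[[0,0,0],[0,0.09,0],255],[[0,0,0],[0,0.09,0],255],[[0,0,0],[0,0.09,0],255]]'; python3 m.py 10 | grep -v fork
python3 - <<'E'
from h import *
import pickle
s=status.observe(); print(s["ft_torque"])
c=pickle.load(open("scene10.pkl","rb")); save(cv2.resize(c["img"][110:220,220:320],None,fx=5,fy=5,interpolation=cv2.INTER_CUBIC),"scene10z")
E
```

```text
time_s: 13.45
ee_pos: [0.5062, 0.193, 0.1542]
eef_rot: [-0.589, -0.39, 0.39, 0.59]
contact_force: [-5.3, -2.1, 7.4]
finger_gap: 0.174
t 13.45 tcp [0.5062 0.193  0.1542] toolx 67.00473781338816 gap 0.1742942413705176 F [-5.2566 -2.1476  7.3662] tilt [ 0.0004 -1.      0.0002]
wrist bar side -1 5000 perp mid mm 0.06084210303960308 maxalong 89.94002308172198 ztop-gz 6.880459944129329
scene bar side 1 67 perp mid mm -8.364862253815323 maxalong 83.50754208234491 ztop-gz 7.495199085019028
scene bar side -1 78 perp mid mm -2.6608206893034487 maxalong 88.79831614873807 ztop-gz 7.567891468553315
side bar side 1 75 perp mid mm -0.28709383305115105 maxalong 89.75542512267194 ztop-gz 10.256666765465113
side bar side -1 72 perp mid mm 0.019046883062062703 maxalong 85.4881220958804 ztop-gz 8.30050510160852
[-0.37396416  0.9915258   0.06103902]
```

View pics/scene10z.png

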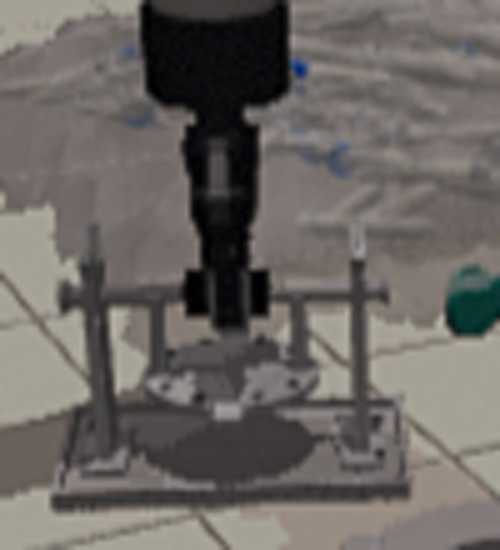

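The bar (scene crop y≈296) sits level on both slot bottoms at z≈0.100, carrying a light load of about 11 N. Releasing gently.

```bash
python3 -m creep '[[[0,0,0],[0,0.05,0],220],[[0,0,0],[0,0.05,0],200],[[0,0,0],[0,0.05,0],180],[[0,0,0],[0,0.05,0],150],[[0,0,0],[0,0.05,0],120],[[0,0,0],[0,0.05,0],90],[[0,0,0],[0,0.05,0],90],[[0,0,0],[0,0.05,0],90],[[0,0,0],[0,0.05,0],90]]' 30; python3 m.py 11 | grep -v fork
```

```text
time_s: 14.5
ee_pos: [0.5062, 0.193, 0.1525]
eef_rot: [0.59, 0.39, -0.39, -0.59]
contact_force: [0.2, -0.2, -0.5]
finger_gap: 0.647
t 14.5 tcp [0.5062 0.193  0.1525] toolx 67.00902335633677 gap 0.6474347956995529 F [ 0.1563 -0.2094 -0.4929] tilt [ 0. -1. -0.]
wrist bar side -1 5088 perp mid mm 0.031869529220353646 maxalong 89.67594092310314 ztop-gz 8.745690946220124
scene bar side 1 65 perp mid mm -7.679162607239689 maxalong 83.57754163784674 ztop-gz 9.085222814446812
scene bar side -1 79 perp mid mm -4.2218512140534195 maxalong 88.7828725010542 ztop-gz 8.936242680021737
side bar side 1 68 perp mid mm -0.907865893503744 maxalong 90.11058756940601 ztop-gz 8.552291984367466
side bar side -1 67 perp mid mm -1.1905073871929326 maxalong 86.53088628166239 ztop-gz 8.471391836542857
```

View pics/wrist11.png

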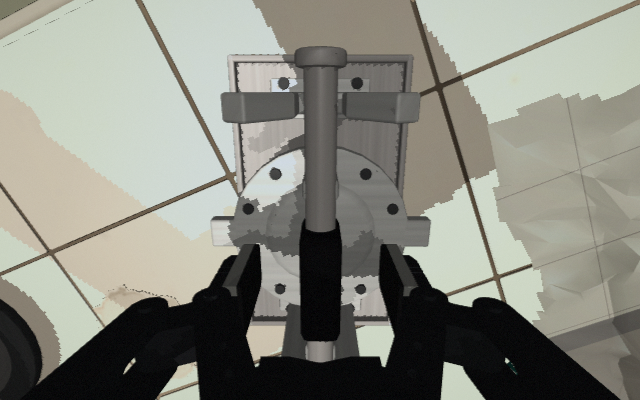

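The pads at (240,270) and (395,270) are well clear of the grip block, and the bar lies centred in the fork at (320,105). Retreating straight up.

```bash
python3 -m creep '[[[0,0,0],[0,-0.5,0],90],[[0,0,0],[0,-1.5,0],90],[[0,0,0],[0,-3,0],90],[[0,0,0],[0,-5,0],90],[[0,0,0],[0,-7.5,0],60],[[0,0,0],[0,-10,0],30],[[0,0,0],[0,-12.5,0],0],[[0,0,0],[0,-14.5,0],0],[[0,0,0],[0,-15.5,0],0],[[0,0,0],[0,-16,0],0],[[0,0,0],[0,-16,0],0],[[0,0,0],[0,-16,0],0]]'
python3 - <<'E'
from h import *
import pickle
np.set_printoptions(precision=4,suppress=True)
s=status.observe(); print(s["time_s"],s["ee_pos"],s["contact_force"])
o=pickle.load(open("scene0.pkl","rb"))
for n in("scene","side","wrist"):
    c=cam(n); pickle.dump(c,open(n+"12.pkl","wb")); save(c["img"],n+"12")
    v=cloud(c).reshape(-1,3); d=v[:,:2]-[.5062,.193]; th=np.radians(-23); al=d@[np.cos(th),np.sin(th)]; pe=d@[-np.sin(th),np.cos(th)]
    for lo,hi in((-.092,-.08),(-.067,-.045),(.045,.067),(.08,.092)):
        m=(al>lo)&(al<hi)&(abs(pe)<.012)&(v[:,2]>.085)&(v[:,2]<.13)
        if m.sum()>3: print(n,lo,m.sum(),"ztop",np.percentile(v[m,2],95),"pe",pe[m].min(),pe[m].max())
c=pickle.load(open("scene12.pkl","rb")); save(cv2.resize(c["img"][130:320,215:455],None,fx=3,fy=3,interpolation=cv2.INTER_CUBIC),"scene12z")
E
```

```text
time_s: 15.85
ee_pos: [0.5057, 0.1928, 0.3115]
eef_rot: [-0.59, -0.39, 0.391, 0.59]
contact_force: [0.1, 0.5, -0.5]
finger_gap: 1.002
15.85 [0.5057 0.1928 0.3115] [ 0.123   0.4962 -0.5098]
scene -0.092 24 ztop 0.10946238618741343 pe -0.010289117934121591 1.6873982625477194e-05
scene -0.067 39 ztop 0.107029535926407 pe -0.009464462145579848 0.0007076755324224588
scene 0.045 36 ztop 0.1071486583074584 pe -0.008153981390542383 0.01124353411577657
scene 0.08 13 ztop 0.10916981168429549 pe -0.009975728818499363 -0.001964049681401885
side -0.092 13 ztop 0.1069039803328864 pe -0.0119248722079551 0.001320319261330863
side -0.067 48 ztop 0.1148415657392309 pe -0.011622079687959738 0.010942147749555462
side 0.045 25 ztop 0.10435866334859953 pe -0.010189910701951178 0.0017212974816293214
side 0.08 21 ztop 0.10794620637013008 pe -0.01177860361776476 0.002630191244768635
wrist -0.092 253 ztop 0.10910279046178742 pe -0.008683721822787514 0.00808515477811654
wrist -0.067 387 ztop 0.10667270153873847 pe -0.005716811536105505 0.0051125126126649765
wrist 0.045 479 ztop 0.11881149949654712 pe -0.011993688018892808 0.011959532738348306
wrist 0.08 136 ztop 0.10916398064280594 pe -0.009347332027991989 0.007763143580738293
```

View pics/scene12z.png

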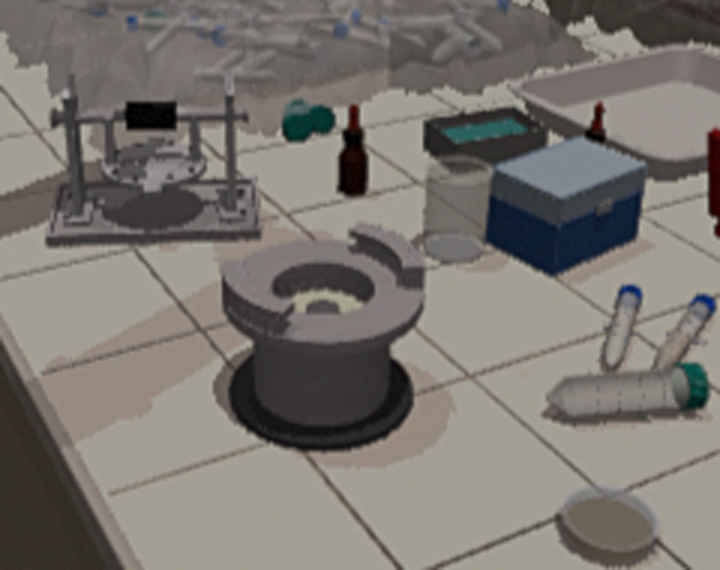

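View pics/wrist12.png

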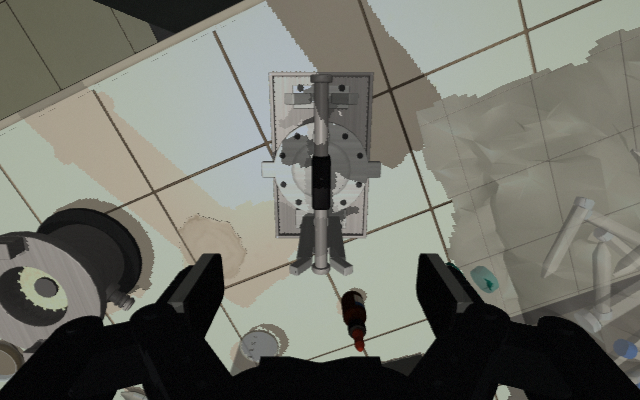

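The cover hangs in both forks (scene crop (150,115)). The wrist view measures both end caps at the same height, tops 0.109 m, and shows the bar lying through both slots. The bottle, beaker and dish have not moved, and the gripper is clear. Handing in.

```bash
python3 -c "
from rig import env
print(env.finish_job())"
```

```text
the job is handed in; nothing more can be done
None
```

The cover is off the housing and hanging in the forked stand. I handed the job in at about 16 s of the 45 s allowed.

- **Twist and lift:** The cover was not fully locked at the start. It already stood about 53° counter-clockwise of housing x, with its ears half under the open ends of the claws. I therefore turned it only 55° more, to about 108° in total, in the middle of the clear range. I confirmed both ears were clear before lifting it straight off.
- **Seating:** I lowered the bar into both slots with two small sideways corrections. I pressed it down lightly (about 11 N), opened the gripper and rose straight up.
- **Last checks:**
  - Both end caps measured level by wrist and scene cameras: tops at 0.109 m, as expected for a bar axis at 0.100 m.
  - The contact force was about zero and the gripper was clear.
  - By eye, the bottle, beaker and dish had not moved in the last scene picture; I did not re-measure them.
- **Disagreements:** The side camera put the left cap at 0.107 m and the right at 0.108 m. Its readings were noisier, and one was spoiled by the prongs. The fixed cameras and the wrist camera differed by 2–4 mm in absolute position, so I aligned the bar using the wrist view.

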